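# Hang the little pail on the peg bar by its bail

## Task

The small metal pail stands on the shelf with its swing handle folded down against its side. Raise the handle upright with a fingertip while the pail stays standing, then carry the pail by the handle to the peg bar and gently hang it with the handle's bar lying in the dips of both prongs of the empty two-pronged hook, letting the prongs take its weight before you let go. Leave it hanging still and free, and do not tip the pail, shift the other things on the shelf, or knock the dustpan and brush that hang on the bar.

Things in the scene. Friction and masses are not known exactly. Their poses are not given: they have to be found in the camera images.
- pail: round open metal pail, about 0.2 to 0.45 kg, 85 mm tall, outer radius 40 mm at the foot widening to 52 mm at the rim, walls 3 mm, loose on the shelf. Origin at the centre of its underside, z up. The handle pivots at two ears on its +y and -y sides (57 mm from its axis is the ears' outer end, 60 mm the handle's arms), pivot axis along its y, 77 mm above the origin. Folded, the handle lies on its -x side
- bail_bar (a point): centre of the straight cross bar of the swing handle (bail), on a black sleeve 11 mm thick and 44 mm long. The bar lies 64 mm from the pivot axis, along the pail's y; beside the sleeve it is 5 mm wire, straight to 46 mm each side of this point, then bending back to the arms (5 mm wire). Folded flat its sleeve is about 8 mm off the pail's wall, too little for a finger between; a finger tilted about 45 degrees can push it from below and outside
- bail (a joint): handle angle, rad: 0 = level, folded out to the pail's -x side; 1.57 = upright over the pail; 3.14 = folded to the +x side. Starts at 0 to 0.3. The pivot is slightly stiff (0.025 N m): it stays where it is left, and under the hung pail may hold it a little off level
- hook: the empty two-pronged chrome hook, fixed on the peg bar 250 mm above the shelf; origin at the bar's centre line, midway between the prongs. Two 7 mm round prongs, 64 mm apart centre to centre, run 96 mm out along its -x (towards the robot), with a shallow dip and upturned tips; the prong tops lie 3.5 mm above the origin at the root, at hook z = -2.5 mm in the dips and at most 9.5 mm at the tips. Lowest underside -9.5 mm. x, y level, y along the bar
- hook_seat (a point): point midway between the prongs at the top of the dips, 76 mm out from the bar (hook x = -76 mm). The hung handle bar's centre line comes to rest about 2.5 mm above it, along the hook's y. To get there the prongs must pass under the handle's bar and above the pail's rim
- pegbar: chrome bar 12 mm thick, 620 mm long along its y, on two posts at its ends, fixed; origin on the shelf under its middle, bar centre 250 mm up
- dustpan: grey plastic dustpan 104 mm wide hanging from its own single peg on the bar, fixed; origin on the bar's centre line, it reaches 42 mm out along -x and 180 mm down
- brush: small silicone brush 45 mm wide hanging from its own single peg on the bar, fixed; origin on the bar's centre line, it reaches 45 mm out along -x and 160 mm down
- can: low steel food can, radius 39 mm, 58 mm tall, loose beside the pail; origin under its centre
- bottle: empty clear PET bottle, radius 32 mm, 190 mm tall, loose and light; origin under its centre
- jar: green glass jar with a steel lid, radius 36 mm, 100 mm tall, loose; origin under its centre
- tray: white polystyrene tray 130 x 200 x 22 mm, loose; origin under its centre
- sponge: sponge block 65 x 100 x 28 mm, loose; origin under its centre
- mug: white mug, radius 38 mm, 85 mm tall, loose; origin under its centre

How it is judged:
On the way, in this order (a step that is already met when the one before it is completed fails the run):
1. the handle is raised upright (within about 20 degrees) while the pail stands upright on the shelf (value of joint bail between 1.22 and 1.92 rad and height (world z) of pail below 0.004 m and angle between pail's own z axis and vertical below 0.06 rad), for 0.2 s.
2. the handle's bar lies on the prongs, which carry at least 1 N, while the fingers still hold it (contact force between hook and pail above 1 N and contact force between the fingers and pail above 0.3 N and distance between bail_bar and hook_seat below 0.022 m), for 0.2 s.
At the end, for the whole second after the job is handed in: The pail hangs by its handle, whose bar lies in the dips of both prongs (within 12 mm along the prongs, 18 mm sideways, resting on them), square to them within about 11 degrees, the pail within 20 degrees of level, clear of the shelf, nearly still (under 60 mm/s), and let go (contact force between hook and pail above 1 N and x of bail_bar in the frame of hook_seat between -0.012 and 0.012 m and y of bail_bar in the frame of hook_seat between -0.018 and 0.018 m and z of bail_bar in the frame of hook_seat between -0.003 and 0.01 m and angle between the y axis of pail and the y axis of hook, either way round below 0.2 rad and angle between pail's own z axis and vertical below 0.35 rad and height (world z) of pail above 0.07 m and linear speed of pail below 0.06 m/s); the robot touches nothing.
It fails at once if the pail is tipped more than 35 degrees (angle between pail's own z axis and vertical above 0.6 rad).
It fails at once if the pail or its handle bears on the hook with more than 25 N (contact force between hook and pail above 25 N).
It fails at once if another thing on the shelf is shifted by more than 30 mm (distance of any of can, bottle, jar, tray, sponge, mug from where it was at the start of the episode above 0.03 m).
It fails at once if the dustpan or the brush is knocked (more than 5 N) (contact force between anything else and dustpan above 5 N or contact force between anything else and brush above 5 N).
It also fails if it takes over 64 s, if anything falls off the work surface, if the arm or the gripper's body presses on something with over 40 N, if the wrist force passes 120 N, or if a joint passes its speed limit or range.

## Robot

A 7-joint arm with a two-finger parallel gripper is mounted at the origin on the work surface. World frame = base frame: x ahead of the robot, y to its left, z up, the work surface at z = 0. Lengths are in m, angles in rad, forces in N, time in s.
With the tool pointing down it reaches from about 0.425 to 0.875 m from the base axis. Payload 4.7 kg.
Tool frame: the origin (TCP) lies between the finger pads; the fingertips stand 14 mm ahead of it and the grasp point (between the pads) lies 5 mm behind it; z points along the fingers, y is the line along which they close (so a half turn about z gives the same grasp; the last joint's range is limited). The gripper opens to 87 mm and grips with 3 to 60 N. Pads are 19 mm wide; open, the fingers measure 117 mm over their backs; the gripper's body (75 mm by 190 mm) begins 51 mm behind the grasp point.
Start: joints at [1.244, 0.321, -0.07, 1.45, 0.023, 1.371, -0.057], TCP at [0.217, -0.613, 0.237] pointing down, gripper open.
Joint ranges: [-2.86, 2.86], [-0.3, 2.09], [-1.38, 1.24], [0.06, 2.45], [-1.56, 4.7], [0.09, 2.05], [-2.69, 2.69]. Speed limits (rad/s): [2.57, 2.57, 3.14, 3.14, 3.14, 3.14, 3.14].

## Interface

Orientations are given as a rotation vector (axis times angle).
In Python, from bench import status, capture, calibration, job gives the robot as it stands.
- The arm moves only by the tool drive_tool, never from a script. Its argument "rows" is a list of rows, each a list of 3 entries, a list of its own where there are three numbers: the turn, a rotation vector about the tool's x, y, z normalised to -1 to 1, where 1 is 360 degrees, then the shift along the tool's x, y, z normalised to -1 to 1, where 1 is 0.8 m, then the opening, from 0 (shut) to 1 (fully open). In form: [[[wx, wy, wz], [tx, ty, tz], hand], ...]. A call has 1 to 10 rows; each row shifts and turns the commanded pose from where the row before left it, along the tool's axes as they then stand; what a row does not reach is not made up. A row lasts 1/12 s, in which the tool goes at most 41.7 mm and 7.16 degrees, less where a joint would pass 70% of its speed; a pose out of reach is approached as far as the arm can. A call with a number of a shift or a turn outside -1 to 1 is refused whole. A call with a gripper value outside its range is refused whole. The fingers move at their own pace and stop on an object; the grip force is fixed at half the most. Time passes only in rows, so rows that do not move let the fingers close. It gives the time, the measured TCP pose, the force, the opening and the grip force at its end, in the units of the state.
- status.get_obs(): the state, without advancing time (a new reading comes with each control period).
- capture(name): name is "scene" or "top" or "wrist"; returns (picture, depth): 384x512x3 uint8, red, green, blue; 384x512 float32, m along the optical axis (not along the pixel's ray), 0 where there is no reading.
- calibration(name): a dict with "intrinsics" (3x3 intrinsics, pixels), "rvec" (rotation vector, rad) and "tvec" (3), from world to camera coordinates, as OpenCV has them. Camera axes: x right, y down, z forward; pixel columns grow to the right and rows downward; lengths in m; the calibration is good to about 2 mm. A picture is of the moment at which its call begins: read the wrist's pose just before it. calibration takes no time and is no camera call; for the wrist camera it gives the pose at the moment of the call.
- job.job_done(): hands the job in; it is judged then, once.
The state is a dict: "t": time; "joint_pos": joint angles; "qd": joint speeds; "joint_torque": joint torques, N m; "tcp_pos": TCP position; "tool_rot": TCP orientation; "contact_force": force on the tool from outside, world axes, zero at the start; "ft_torque": the same for the moment, N m; "grip_width": finger opening in m; "grip_force": force on a finger pad.
Only numpy, scipy, OpenCV 4.12 (cv2) and the standard library are available. Lean on these libraries where they do the work, as an engineer would, in place of code of your own. Each camera call takes 0.05 s, during which the arm holds its last target. There are 200 camera calls.

## Working session

There is one attempt and no reset: what is moved stays moved. The work goes in short steps, Python scripts to look and compute and a tool call to move; the robot and the scene stay as the last step left them, time stands still between calls to the robot, and variables do not carry over. Pictures are saved under pics/ and viewed, at most 10 in all, crops included, and the job is handed in when it is done.

Besides the shell and the picture viewer there is one more tool, called after "Emit:" as name([rows], argument=value, ...), one row to a line, values as JSON. drive_tool: Moves the arm, as the interface text tells. Scaled input: -1 to 1 covers 0.8 m each way for a shift and 360 degrees each way for a turn. Its arguments: {"type":"object","properties":{"rows":{"type":"array","items":{"type":"array"}}},"required":["rows"]}

```bash
ls; mkdir -p pics; cat > h.py <<'E'
import numpy as np, cv2
from scipy.spatial.transform import Rotation as R
from bench import status, capture, calibration, job
def cloud(name):
    c=calibration(name); im,d=capture(name)
    K=np.array(c["intrinsics"]);Rm=cv2.Rodrigues(np.array(c["rvec"],float))[0];t=np.array(c["tvec"]).ravel()
    v,u=np.mgrid[:d.shape[0],:d.shape[1]]
    P=np.stack([(u-K[0,2])/K[0,0]*d,(v-K[1,2])/K[1,1]*d,d],-1)
    W=(P-t)@Rm
    W[d==0]=np.nan
    return im,d,W
def save(n,im): cv2.imwrite(f"pics/{n}.png",im[...,::-1])
E
python3 - <<'E'
from h import *
s=status.get_obs();print({k:np.round(v,3) for k,v in s.items()})
ims=[]
for n in("scene","top"):
    im,d,W=cloud(n);np.save(n+"W",W);np.save(n+"I",im);save(n+"0",im);print(n,calibration(n))
    
E
```

```text
pics
{'t': np.float64(0.0), 'joint_pos': array([ 1.244,  0.322, -0.07 ,  1.452,  0.023,  1.371, -0.057]), 'qd': array([-0.002,  0.   , -0.   , -0.   , -0.001,  0.   ,  0.001]), 'joint_torque': array([ 0.0000e+00, -4.9129e+01, -4.0400e-01, -3.1253e+01, -6.4000e-02,
        4.4000e-02,  0.0000e+00]), 'tcp_pos': array([ 0.217, -0.612,  0.235]), 'tool_rot': array([-3.094e+00, -5.330e-01,  1.000e-03]), 'contact_force': array([-1.005,  0.379, -0.82 ]), 'ft_torque': array([-0.01 ,  0.019, -0.037]), 'grip_force': np.float64(0.0), 'grip_width': np.float64(0.087)}
scene {'intrinsics': array([[358.01253605,   0.        , 256.65830852],
       [  0.        , 358.01253605, 192.6824816 ],
       [  0.        ,   0.        ,   1.        ]]), 'rvec': array([ 1.72539307,  2.0680184 , -0.63137147]), 'tvec': array([ 0.08343191, -0.41436278,  1.43831085])}
top {'intrinsics': array([[433.1186208 ,   0.        , 252.72107502],
       [  0.        , 433.1186208 , 187.33707819],
       [  0.        ,   0.        ,   1.        ]]), 'rvec': array([ 2.17263341, -2.14476102,  0.14317144]), 'tvec': array([0.02093951, 0.60744019, 1.26073247])}
```

```bash
python3 - <<'E'
import cv2,numpy as np
a=cv2.imread("pics/scene0.png");b=cv2.imread("pics/top0.png")
cv2.imwrite("pics/both0.png",cv2.resize(np.vstack([a,b])[:, :],None,fx=.78,fy=.78))
E
```

```text
(no output)
```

View pics/scene0.png

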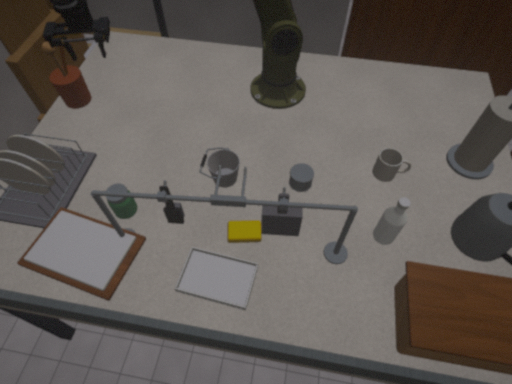

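View pics/top0.png

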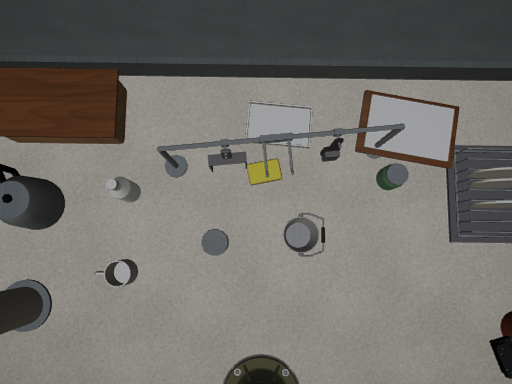

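The scene picture shows the bar, with the two-pronged hook left of the dustpan, and the pail near (223,165). In the top picture the pail is at (301,235) with its black sleeve at (323,235), so the handle lies towards image right. The prongs are at (266,158) and (291,157). Next I measure them.

```bash
python3 - <<'E'
from h import *
W=np.load("topW.npy");I=np.load("topI.npy").astype(int);S=np.load("sceneW.npy")
np.set_printoptions(precision=4,suppress=True)
for n,(u,v) in dict(table=(250,300),pail=(301,235),can=(215,242),jar=(398,174),sleeve=(323,235),base=(260,375),barL=(180,148),barR=(390,127),hookroot=(277,137)).items():
    print(n,np.nanmedian(W[v-1:v+2,u-1:u+2].reshape(-1,3),0))
# pail rim : points z 0.07..0.1 in window
w=W[205:265,270:345].reshape(-1,3);i=I[205:265,270:345].reshape(-1,3)
rim=w[(w[:,2]>.080)&(w[:,2]<.092)]
uv=np.mgrid[205:265,270:345].reshape(2,-1).T
dark=(i.max(1)<45);print("dark px",uv[dark].mean(0),w[dark&(w[:,2]>.05)].mean(0),dark.sum())
def circ(p):
    A=np.c_[2*p,np.ones(len(p))];s=np.linalg.lstsq(A,(p**2).sum(1),rcond=None)[0];return s[:2],np.sqrt(s[2]+s[:2]@s[:2])
from scipy.optimize import least_squares
rr=least_squares(lambda c:np.hypot(*(rim[:,:2]-c[:2]).T)-c[2],[*np.median(rim[:,:2],0),.05],loss='soft_l1',f_scale=.002).x
print("rim",len(rim),rr)
d=w[dark&(w[:,2]>.05)]
print("dark ext",d.min(0),d.max(0))
# dark line direction
c=d[:,:2]-d[:,:2].mean(0);print(np.linalg.svd(c)[2][0])
# hook
h=W[120:185,255:305].reshape(-1,3);m=(h[:,2]>.225)&(h[:,2]<.29);h=h[m]
b=W[100:170,150:420].reshape(-1,3);b=b[(b[:,2]>.247)&(b[:,2]<.262)]
p=np.polyfit(b[:,1],b[:,0],1);
r=b[:,0]-np.polyval(p,b[:,1]);b=b[abs(r)<.02];p=np.polyfit(b[:,1],b[:,0],1);print("bar x=p(y)",p,len(b),b[:,1].min(),b[:,1].max())
dx=h[:,0]-np.polyval(p,h[:,1]);q=h[dx<-.02];print("prong pts",len(q))
for k in q[np.argsort(q[:,1])][::6]:print(k)
E
python3 - <<'E'
import cv2
a=cv2.imread("pics/top0.png")[90:270,200:360]
cv2.imwrite("pics/crop.png",cv2.resize(a,None,fx=3.3,fy=3.3,interpolation=cv2.INTER_CUBIC))
E
```

```text
table [ 0.2726  0.0325 -0.0017]
pail [ 0.4675 -0.12    0.0044]
can [0.4431 0.1364 0.0583]
jar [ 0.6436 -0.3871  0.0995]
sleeve [ 0.4668 -0.1734  0.0806]
base [0.0709 0.0015 0.0428]
barL [0.6773 0.2142 0.2539]
barR [ 0.7386 -0.3173  0.2566]
hookroot [ 0.7067 -0.0295  0.2641]
dark px [236.0816 319.4286] [ 0.4677 -0.1737  0.0825] 49
rim 261 [ 0.468  -0.1156  0.0547]
dark ext [ 0.4469 -0.1774  0.0774] [ 0.4869 -0.1704  0.0872]
[-1.      0.0063]
bar x=p(y) [-0.1103  0.7016] 1266 -0.3560729332091425 0.27546313851108967
prong pts 165
[ 0.6229 -0.0711  0.251 ]
[ 0.6337 -0.0688  0.2476]
[ 0.6167 -0.0679  0.2577]
[ 0.6696 -0.0662  0.2481]
[ 0.6406 -0.066   0.2513]
[ 0.6169 -0.0655  0.2561]
[ 0.6263 -0.064   0.2455]
[ 0.6513 -0.0636  0.2489]
[ 0.6793 -0.0634  0.2511]
[ 0.6632 -0.0632  0.2538]
[ 0.6803 -0.0628  0.2579]
[ 0.6616 -0.0611  0.249 ]
[ 0.6707 -0.0605  0.2547]
[ 0.682  -0.0584  0.2502]
[ 0.6228 -0.0058  0.246 ]
[ 0.6055 -0.0054  0.2592]
[ 0.6063 -0.0031  0.2537]
[ 0.6164 -0.003   0.2536]
[ 0.6369 -0.0028  0.2532]
[ 0.6575 -0.0027  0.2527]
[ 0.6249 -0.0006  0.2484]
[ 0.6449 -0.0003  0.2512]
[ 0.649  -0.0001  0.2563]
[0.6754 0.     0.2528]
[0.6477 0.0022 0.2496]
[0.6592 0.0025 0.2565]
[0.6777 0.0026 0.2541]
[0.6753 0.0051 0.2531]
```

View pics/crop.png

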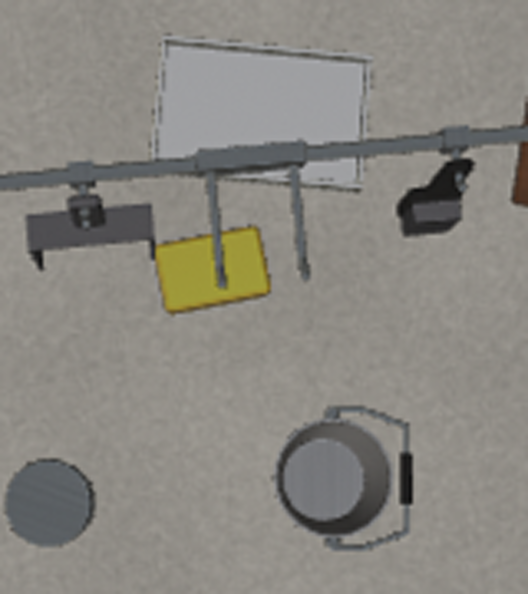

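Pail axis is at about (0.468,-0.113), with the folded bar at (0.468,-0.175,0.078) on world -y. Hook yaw is about 0.11 rad and the seat is near (0.629,-0.035,0.2475). I start the approach with closed fingers and tool y along world -y.

Emit:
drive_tool([
  [[0,0,0.018],[0,0,0],0],
  [[0,0,0.018],[0,0,0],0],
  [[0,0,0.018],[0,0,0],0],
  [[0,0,0],[0.032,-0.033,0],0],
  [[0,0,0],[0.032,-0.033,0],0],
  [[0,0,0],[0.032,-0.033,0],0],
  [[0,0,0],[0.032,-0.033,0],0],
  [[0,0,0],[0.032,-0.033,0],0],
  [[0,0,0],[0.032,-0.033,0],0],
  [[0,0,0],[0.032,-0.033,0],0],
])

```text
t: 0.93
tcp_pos: [0.3969, -0.4259, 0.2362]
tool_rot: [-3.141, -0.002, 0.001]
contact_force: [1.3, -0.1, -0.5]
grip_width: 0.0283
grip_force: 0.0
```

Emit:
drive_tool([
  [[0,0,0],[0.03,-0.033,0],0],
  [[0,0,0],[0.03,-0.033,0],0],
  [[0,0,0],[0.03,-0.033,0],0],
  [[0.018,0,0],[0,0,0],0],
  [[0.018,0,0],[0,0,0],0],
  [[0.018,0,0],[0,0,0],0],
  [[0.018,0,0],[0,0,0],0],
  [[0.018,0,0],[0,0,0],0],
  [[0.018,0,0],[0,0,0],0],
  [[0.018,0,0],[0,0,0],0],
])

```text
t: 1.77
tcp_pos: [0.4678, -0.3491, 0.2367]
tool_rot: [-2.346, -0.001, -0.0]
contact_force: [1.0, -0.0, -0.0]
grip_width: 0.0005
grip_force: 0.0
```

```bash
cat >> h.py <<'E'
np.set_printoptions(precision=4,suppress=True)
def pose():
    s=status.get_obs();return np.array(s["tcp_pos"]),R.from_rotvec(s["tool_rot"]),s
def plan(target=None,Rt=None):
    p,r,s=pose();print("t",round(float(s["t"]),2),"tcp",p,"q",np.array(s["joint_pos"]),"F",np.array(s["contact_force"]),"w",s["grip_width"]);print(r.as_matrix())
    if target is not None: print("shift/0.8 tool:",r.inv().apply(np.array(target)-p)/.8)
    if Rt is not None: print("turn/2pi tool:",(r.inv()*R.from_matrix(Rt)).as_rotvec()/(2*np.pi))
E
python3 - <<'E'
from h import *
c=.70711
plan([.468,-.27,.15],np.array([[1,0,0],[0,-c,c],[0,-c,-c]]))
W=np.load("topW.npy").reshape(-1,3)
m=(W[:,0]>.58)&(W[:,0]<.69)&(W[:,1]>.02)&(W[:,1]<.2)&(W[:,2]>.05)&(W[:,2]<.3)
print("dustpan",W[m].min(0),W[m].max(0),np.percentile(W[m],[2,98],axis=0))
E
```

```text
t 1.77 tcp [ 0.4678 -0.3491  0.2367] q [ 1.0276  0.6308 -0.2402  1.2347 -0.4071  1.8724 -0.7851] F [ 0.9613 -0.0274 -0.0008] w 0.0004640774884797459
[[ 1.      0.0008 -0.0001]
 [ 0.0006 -0.6995  0.7146]
 [ 0.0005 -0.7146 -0.6995]]
shift/0.8 tool: [0.0002 0.0082 0.1465]
turn/2pi tool: [-0.0017  0.      0.0001]
dustpan [0.6469 0.0485 0.0747] [0.6899 0.1994 0.2663] [[0.6487 0.0513 0.1185]
 [0.6887 0.1939 0.2617]]
```

Emit:
drive_tool([
  [[0,0,0],[0,0.04,0.01],0],
  [[0,0,0],[0,0,0.04],0],
  [[0,0,0],[0,0,0.04],0],
  [[0,0,0],[0,0,0.04],0],
  [[0,0,0],[0,0,0.04],0],
  [[0,0,0],[0,0,0.04],0],
  [[0,0,0],[0,0,0.03],0],
  [[0,0,0],[0,0,0.01],0],
  [[0,0,0],[0,0,0],0],
])

```text
t: 2.52
tcp_pos: [0.467, -0.2262, 0.0721]
tool_rot: [-2.347, -0.003, 0.005]
contact_force: [0.5, -0.6, 0.3]
grip_width: 0.0003
grip_force: 0.0
```

```bash
python3 - <<'E'
from h import *
plan([.468,-.208,.054])
a,_,W=cloud("wrist");np.save("wW",W);np.save("wI",a);b,_,S=cloud("scene")
a=cv2.resize(a,(533,400));b=cv2.resize(b[110:230,150:310],(533,400),interpolation=2)
v=np.hstack([a,b]);save("w1",cv2.resize(v,None,fx=.75,fy=.75))
E
```

```text
t 2.52 tcp [ 0.467  -0.2262  0.0721] q [ 0.9683  0.6211 -0.2778  1.6206 -0.4189  1.4853 -0.713 ] F [ 0.462  -0.5762  0.2809] w 0.0003300175889262378
[[ 1.      0.0008 -0.0045]
 [ 0.0038 -0.7005  0.7137]
 [-0.0026 -0.7137 -0.7005]]
shift/0.8 tool: [0.0014 0.0002 0.0321]
```

View pics/w1.png

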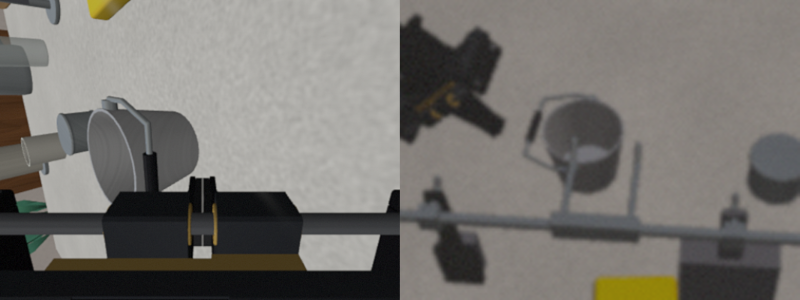

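Left (wrist): the sleeve hangs at about (150,170), left of the closed fingertips at (203,215). Right (scene): the tilted fingers are beside the folded handle and not touching it. I measure the sleeve once more from the wrist depth.

```bash
python3 - <<'E'
from h import *
W=np.load("wW.npy").reshape(-1,3);I=np.load("wI.npy").astype(int).reshape(-1,3)
box=(abs(W[:,0]-.468)<.08)&(W[:,1]>-.22)&(W[:,1]<-.04)&(W[:,2]>.02)&(W[:,2]<.15)
d=W[box&(I.max(1)<50)&(W[:,1]>-.195)];print("sleeve",len(d),np.median(d,0),np.percentile(d,[5,95],axis=0))
r=W[box&(I.max(1)>70)&(W[:,2]>.03)]
print("pail/wire",len(r),np.percentile(r,[2,50,98],axis=0))
from scipy.optimize import least_squares
w=W[box&(I.max(1)>70)&(W[:,2]>.015)&(W[:,2]<.07)&(W[:,1]>-.17)]
f=least_squares(lambda c:np.hypot(*(w[:,:2]-c).T)-(.04+.012*w[:,2]/.085),[.468,-.113],loss='soft_l1',f_scale=.002).x;print("axis",f,len(w))
E
```

```text
sleeve 834 [ 0.4721 -0.177   0.0806] [[ 0.4568 -0.1787  0.0746]
 [ 0.4861 -0.1726  0.0836]]
pail/wire 10780 [[ 0.4205 -0.1743  0.0326]
 [ 0.4762 -0.1257  0.0693]
 [ 0.5219 -0.0611  0.0856]]
axis [ 0.4641 -0.1097] 6253
```

Emit:
drive_tool([
  [[0,0,0],[0,0,0.017],0],
  [[0,0,0],[0,0,0.017],0],
  [[0,0,0],[0,-0.008,0],0],
  [[0,0,0],[0,-0.008,0],0],
  [[0,0,0],[0,-0.005,0],0],
  [[0,0,0],[0,-0.004,0],0],
  [[0,0,0],[0,-0.0042,-0.0029],0],
  [[0,0,0],[0,-0.0042,-0.0029],0],
  [[0,0,0],[0,-0.0042,-0.0029],0],
  [[0,0,0],[0,-0.0042,-0.0029],0],
])

```text
t: 3.45
tcp_pos: [0.4679, -0.1925, 0.085]
tool_rot: [-2.35, -0.001, 0.0]
contact_force: [-0.6, 0.8, 0.5]
grip_width: 0.0003
grip_force: 0.0
```

```bash
python3 - <<'E'
from h import *
plan()
a,_,W=cloud("wrist");b,_,S=cloud("scene")
w=W.reshape(-1,3);I=a.astype(int).reshape(-1,3)
box=(abs(w[:,0]-.468)<.03)&(w[:,1]>-.2)&(w[:,1]<-.1)&(w[:,2]>.088)&(w[:,2]<.16)
print("above rim wrist",box.sum(),np.median(w[box],0))
a=cv2.resize(a,(533,400));b=cv2.resize(b[110:230,150:310],(533,400),interpolation=2)
save("w2",cv2.resize(np.hstack([a,b]),None,fx=.75,fy=.75))
E
```

```text
t 3.45 tcp [ 0.4679 -0.1925  0.085 ] q [ 0.9527  0.5631 -0.2982  1.6832 -0.4444  1.4583 -0.7373] F [-0.5664  0.8116  0.4863] w 0.0003244548031914008
[[ 1.      0.001  -0.0007]
 [ 0.0012 -0.703   0.7112]
 [ 0.0002 -0.7112 -0.703 ]]
above rim wrist 257 [ 0.4763 -0.1952  0.0927]
```

View pics/w2.png

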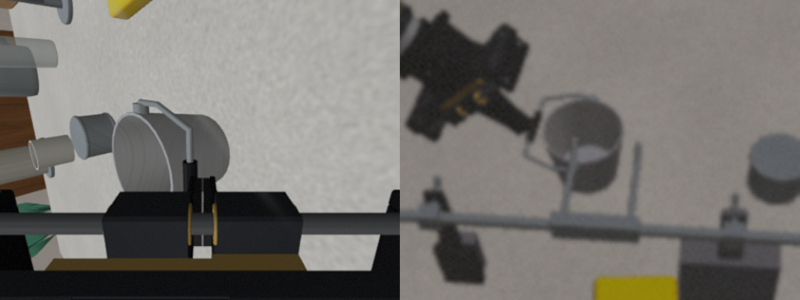

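The wrist view shows the finger just reaching the sleeve at (190,180). I continue along the arc.

Emit:
drive_tool([
  [[0,0,0],[0,-0.0048,-0.0018],0],
  [[0,0,0],[0,-0.0048,-0.0018],0],
  [[0,0,0],[0,-0.0048,-0.0018],0],
  [[0,0,0],[0,-0.0048,-0.0018],0],
  [[0,0,0],[0,-0.0051,-0.0005],0],
  [[0,0,0],[0,-0.0051,-0.0005],0],
  [[0,0,0],[0,-0.0051,-0.0005],0],
  [[0,0,0],[0,-0.0051,-0.0005],0],
])

```text
t: 4.22
tcp_pos: [0.4677, -0.1748, 0.1125]
tool_rot: [-2.35, -0.002, 0.001]
contact_force: [-0.3, -0.3, 0.1]
grip_width: 0.0007
grip_force: 0.0
```

```bash
cat > bail.py <<'E'
from h import *
import sys
plan()
for n in("wrist","top"):
    a,_,W=cloud(n);w=W.reshape(-1,3)
    # side wires & arms: at |dx| 30..46 from bar centre, above pivot
    dx=abs(w[:,0]-.467)
    box=(dx>.026)&(dx<.05)&(w[:,1]>-.2)&(w[:,1]<-.05)&(w[:,2]>.095)&(w[:,2]<.165)
    q=w[box]
    if len(q)>5:
        print(n,len(q),np.median(q,0),np.percentile(q,[5,95],axis=0))
        f=q[np.hypot(q[:,1]+.1095,q[:,2]-.077)>.055]
        if len(f): print(" bar",len(f),np.median(f,0),"phi",np.arctan2(np.median(f[:,2])-.079,-.1095-np.median(f[:,1])))
    if n=="wrist" and len(sys.argv)>1: save(sys.argv[1],a)
E
python3 bail.py
```

```text
t 4.22 tcp [ 0.4677 -0.1748  0.1125] q [ 0.9465  0.508  -0.3122  1.7035 -0.4632  1.4799 -0.766 ] F [-0.275  -0.3328  0.0761] w 0.0006825692215224298
[[ 1.      0.0012 -0.0012]
 [ 0.0017 -0.7027  0.7115]
 [-0.     -0.7115 -0.7027]]
```

```bash
python3 - <<'E'
from h import *
a,_,W=cloud("wrist");b,_,S=cloud("scene");np.save("wW",W);np.save("wI",a)
a=cv2.resize(a,(533,400));b=cv2.resize(b[110:230,150:310],(533,400),interpolation=2)
save("w3",cv2.resize(np.hstack([a,b]),None,fx=.75,fy=.75))
E
```

```text
(no output)
```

View pics/w3.png

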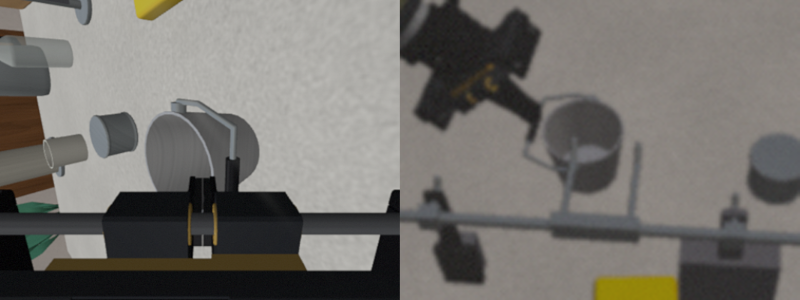

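The right panel shows the handle still down. In the wrist view the sleeve at (232,175) is now on the other side of the fingers, so the tip slid past above it: the fingers are thinner than assumed. I back out and redo this deeper.

Emit:
drive_tool([
  [[0,0,0],[0,0,-0.03],0],
  [[0,0,0],[0,0,-0.03],0],
  [[0,0,0],[0,0.027,0],0],
  [[0,0,0],[0,0.026,0],0],
  [[0,0,0],[0,0,0],0],
])

```text
t: 4.83
tcp_pos: [0.4662, -0.2423, 0.1126]
tool_rot: [-2.351, 0.005, 0.003]
contact_force: [-0.4, -0.1, -0.8]
grip_width: 0.0003
grip_force: 0.0
```

```bash
cat > sl.py <<'E'
from h import *
plan()
p,r,_=pose()
a,_,W=cloud("wrist");w=W.reshape(-1,3);I=a.astype(int).reshape(-1,3)
L=r.inv().apply(np.nan_to_num(w)-p)
box=(abs(w[:,0]-.468)<.06)&(w[:,1]>-.21)&(w[:,1]<-.04)&(w[:,2]>.05)&(w[:,2]<.16)&~((abs(L[:,1])<.02)&(abs(L[:,0])<.015)&(L[:,2]<.016))
d=w[box&(I.max(1)<50)];print("sleeve",len(d),np.median(d,0),np.percentile(d,[5,95],axis=0))
f=L[(abs(L[:,1])<.03)&(abs(L[:,0])<.014)&(L[:,2]<.016)&(L[:,2]>-.02)]
print("finger local",len(f),np.percentile(f,[1,50,99],axis=0) if len(f) else 0)
E
python3 sl.py
```

```text
t 4.83 tcp [ 0.4662 -0.2423  0.1126] q [ 0.9815  0.5845 -0.2746  1.5785 -0.4205  1.5579 -0.7378] F [-0.4186 -0.0613 -0.7787] w 0.0003306916220905418
[[ 1.     -0.0047 -0.0006]
 [-0.0028 -0.7034  0.7108]
 [-0.0038 -0.7108 -0.7034]]
sleeve 754 [ 0.4664 -0.177   0.0812] [[ 0.4453 -0.1785  0.0758]
 [ 0.4853 -0.1726  0.0837]]
finger local 1018 [[ 0.0039 -0.0086 -0.0197]
 [ 0.0081  0.0006 -0.0053]
 [ 0.0098  0.0092  0.0129]]
```

Emit:
drive_tool([
  [[0,0,0],[0,-0.0036,0.03],0],
  [[0,0,0],[0,0,0.03],0],
  [[0,0,0],[0,0,0.02],0],
  [[0,0,0],[0,0,0.007],0],
  [[0,0,0],[0,-0.004,0],0],
  [[0,0,0],[0,-0.0035,0],0],
  [[0,0,0],[0,-0.0042,-0.0029],0],
  [[0,0,0],[0,-0.0042,-0.0029],0],
  [[0,0,0],[0,-0.0042,-0.0029],0],
  [[0,0,0],[0,-0.0042,-0.0029],0],
])

```text
t: 5.72
tcp_pos: [0.4681, -0.1813, 0.0901]
tool_rot: [-2.351, -0.001, -0.001]
contact_force: [0.3, -0.6, 0.1]
grip_width: 0.0002
grip_force: 0.4
```

```bash
python3 sl.py
```

```text
t 5.72 tcp [ 0.4681 -0.1813  0.0901] q [ 0.9479  0.5436 -0.3062  1.7021 -0.4531  1.4515 -0.7466] F [ 0.2579 -0.6383  0.0729] w 0.000198413235352138
[[ 1.      0.0011  0.0003]
 [ 0.0006 -0.7036  0.7106]
 [ 0.001  -0.7106 -0.7036]]
sleeve 384 [ 0.4873 -0.1754  0.1045] [[ 0.4837 -0.2097  0.0955]
 [ 0.5042 -0.1688  0.1592]]
finger local 1341 [[ 0.0041 -0.0191 -0.0194]
 [ 0.0082 -0.0024 -0.0025]
 [ 0.0135  0.009   0.0128]]
```

Sleeve is now at z of about 0.1, so it is rising. I continue.

Emit:
drive_tool([
  [[0,0,0],[0,-0.0048,-0.0018],0],
  [[0,0,0],[0,-0.0048,-0.0018],0],
  [[0,0,0],[0,-0.0048,-0.0018],0],
  [[0,0,0],[0,-0.0048,-0.0018],0],
  [[0,0,0],[0,-0.0051,-0.0005],0],
  [[0,0,0],[0,-0.0051,-0.0005],0],
  [[0,0,0],[0,-0.0051,-0.0005],0],
  [[0,0,0],[0,-0.0051,-0.0005],0],
])

```text
t: 6.43
tcp_pos: [0.4677, -0.163, 0.1172]
tool_rot: [-2.35, -0.002, 0.001]
contact_force: [0.8, -0.4, -0.6]
grip_width: 0.0002
grip_force: 0.3
```

```bash
python3 bail.py
```

```text
t 6.43 tcp [ 0.4677 -0.163   0.1172] q [ 0.9413  0.4891 -0.3206  1.7218 -0.4724  1.4739 -0.776 ] F [ 0.758  -0.378  -0.5708] w 0.0002372692588521911
[[ 1.      0.0012 -0.0014]
 [ 0.0018 -0.7025  0.7117]
 [-0.0001 -0.7117 -0.7025]]
wrist 504 [ 0.5069 -0.152   0.1264] [[ 0.4946 -0.1538  0.1176]
 [ 0.5162 -0.1445  0.1282]]
 bar 467 [ 0.506  -0.1522  0.1266] phi 0.8391286539768873
top 35 [ 0.4384 -0.1496  0.1274] [[ 0.4192 -0.1526  0.1221]
 [ 0.5154 -0.1436  0.131 ]]
 bar 34 [ 0.4384 -0.1496  0.1274] phi 0.8790138428512273
```

Emit:
drive_tool([
  [[0,0,0],[0,-0.005,0.0008],0],
  [[0,0,0],[0,-0.005,0.0008],0],
  [[0,0,0],[0,-0.005,0.0008],0],
  [[0,0,0],[0,-0.005,0.0008],0],
  [[0,0,0],[0,-0.0047,0.0021],0],
  [[0,0,0],[0,-0.0047,0.0021],0],
  [[0,0,0],[0,-0.0047,0.0021],0],
  [[0,0,0],[0,-0.0047,0.0021],0],
  [[0,0,0],[0,-0.004,0.003],0],
  [[0,0,0],[0,-0.004,0.003],0],
])

```text
t: 7.37
tcp_pos: [0.4677, -0.1267, 0.1338]
tool_rot: [-2.35, -0.002, 0.001]
contact_force: [0.1, -0.6, 0.5]
grip_width: 0.0002
grip_force: 0.2
```

Emit:
drive_tool([
  [[0,0,0],[0,-0.004,0.003],0],
  [[0,0,0],[0,0,0],0],
  [[0,0,0],[0,0,0],0],
  [[0,0,0],[0,0,0],0],
])

```text
t: 7.7
tcp_pos: [0.4677, -0.1233, 0.1343]
tool_rot: [-2.35, -0.002, 0.001]
contact_force: [0.4, 0.0, -0.9]
grip_width: 0.0004
grip_force: 0.0
```

```bash
sed -i 's/(w\[:,1\]>-.2)/(w[:,1]>-.16)/' bail.py; python3 bail.py
```

```text
t 7.7 tcp [ 0.4677 -0.1233  0.1343] q [ 0.9199  0.4237 -0.3469  1.7789 -0.5066  1.4565 -0.8118] F [ 0.4367  0.0011 -0.851 ] w 0.0003960950418751493
[[ 1.      0.001  -0.0011]
 [ 0.0015 -0.7027  0.7115]
 [-0.0001 -0.7115 -0.7027]]
wrist 607 [ 0.5097 -0.1104  0.1415] [[ 0.4947 -0.1114  0.1267]
 [ 0.5163 -0.1079  0.1443]]
 bar 512 [ 0.5072 -0.1103  0.1421] phi 1.558338693378968
top 27 [ 0.4974 -0.1088  0.1433] [[ 0.42   -0.1094  0.1392]
 [ 0.5139 -0.1061  0.1463]]
 bar 27 [ 0.4974 -0.1088  0.1433] phi 1.5823430424838545
```

Emit:
drive_tool([
  [[0,0,0],[0,0.005,-0.003],0],
  [[0,0,0],[0,0.005,-0.005],0],
  [[0,0,0],[0,0,-0.04],0],
  [[0,0,0],[0,0,-0.04],0],
  [[0,0,0],[0,0,-0.04],0],
  [[-0.018,0,0],[0,0,0],1],
  [[-0.018,0,0],[0,0,0],1],
  [[-0.018,0,0],[0,0,0],1],
  [[-0.018,0,0],[0,0,0],1],
  [[-0.018,0,0],[0,0,0],1],
])

```text
t: 8.63
tcp_pos: [0.4683, -0.2032, 0.2016]
tool_rot: [-2.922, -0.0, -0.003]
contact_force: [0.0, -0.2, -0.1]
grip_width: 0.026
grip_force: 0.0
```

Emit:
drive_tool([
  [[-0.018,0,0],[0,0,0],1],
  [[-0.0165,0,0],[0,0,0],1],
  [[0,0,0],[0,0,0],1],
  [[0,0,0],[0,0,0],1],
])

```text
t: 8.97
tcp_pos: [0.468, -0.2007, 0.201]
tool_rot: [-3.131, -0.007, -0.0]
contact_force: [-0.0, -0.8, 0.5]
grip_width: 0.0527
grip_force: 0.0
```

```bash
python3 bail.py; python3 -c "
from h import *
plan([.467,-.109,.2],np.diag([1,-1,-1.]))"
```

```text
t 8.97 tcp [ 0.468  -0.2007  0.201 ] q [ 0.7204  0.0641 -0.3731  1.8291  0.0139  1.2562 -1.2228] F [-0.025  -0.7972  0.5285] w 0.0526859219161357
[[ 1.      0.0044  0.0003]
 [ 0.0044 -0.9999  0.0107]
 [ 0.0003 -0.0107 -0.9999]]
wrist 323 [ 0.5069 -0.1097  0.1428] [[ 0.4942 -0.1112  0.1301]
 [ 0.516  -0.1071  0.1446]]
 bar 295 [ 0.5059 -0.1096  0.143 ] phi 1.5697362754353135
top 28 [ 0.4989 -0.1088  0.1429] [[ 0.4201 -0.1096  0.1377]
 [ 0.5158 -0.1063  0.1459]]
 bar 28 [ 0.4989 -0.1088  0.1429] phi 1.581196886811775
t 9.07 tcp [ 0.4673 -0.2033  0.2002] q [ 0.7227  0.0665 -0.3703  1.8283  0.0144  1.2561 -1.2232] F [-0.6862 -0.5568 -0.4169] w 0.06065580460539577
[[ 1.     -0.0011 -0.0009]
 [-0.0011 -0.9999  0.0114]
 [-0.0009 -0.0114 -0.9999]]
shift/0.8 tool: [-0.0005 -0.1179  0.0016]
turn/2pi tool: [-0.0018  0.0001 -0.0002]
```

Emit:
drive_tool([
  [[-0.0018,0,0],[0,-0.04,0],1],
  [[0,0,0],[0,-0.04,0],1],
  [[0,0,0],[0,-0.038,0],1],
  [[0,0,0],[0,0,0],1],
  [[0,0,0],[0,0,0],1],
  [[0,0,0],[0,0,0.02],1],
  [[0,0,0],[0,0,0.02],1],
  [[0,0,0],[0,0,0.02],1],
  [[0,0,0],[0,0,0.02],1],
  [[0,0,0],[0,0,0],1],
])

```text
t: 9.9
tcp_pos: [0.4651, -0.1098, 0.1332]
tool_rot: [-3.141, 0.005, 0.01]
contact_force: [-0.4, 0.1, 0.1]
grip_width: 0.0867
grip_force: 0.0
```

```bash
python3 - <<'E'
from h import *
plan([.467,-.109,.136])
a,_,W=cloud("wrist");save("w4",a)
E
```

```text
t 9.9 tcp [ 0.4651 -0.1098  0.1332] q [ 0.6264  0.0636 -0.4619  1.9749  0.0317  1.1167 -1.4228] F [-0.4069  0.0911  0.112 ] w 0.08673104339464698
[[ 1.     -0.0033 -0.0067]
 [-0.0033 -1.      0.001 ]
 [-0.0067 -0.001  -1.    ]]
shift/0.8 tool: [ 0.0023 -0.001  -0.0035]
```

View pics/w4.png

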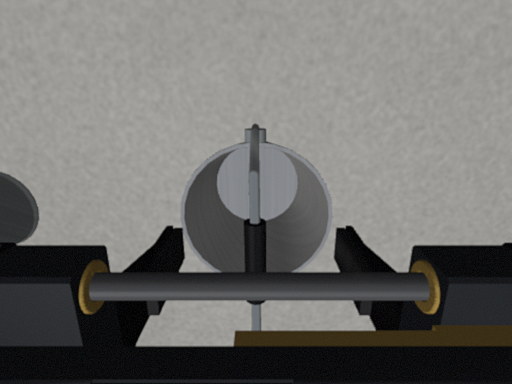

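The fingers straddle the upright handle, with the sleeve centred at (255,260). I close on it.

Emit:
drive_tool([
  [[0,0,0],[0.002,-0.001,-0.003],0],
  [[0,0,0],[0,0,0],0],
  [[0,0,0],[0,0,0],0],
  [[0,0,0],[0,0,0],0],
  [[0,0,0],[0,0,0],0],
  [[0,0,0],[0,0,0],0],
  [[0,0,0],[0,0,0],0],
  [[0,0,0],[0,0,0],0],
  [[0,0,0],[0,0,0],0],
  [[0,0,0],[0,0,0],0],
])

```text
t: 10.78
tcp_pos: [0.4692, -0.1066, 0.1391]
tool_rot: [3.14, 0.003, -0.0]
contact_force: [0.1, -0.7, -0.3]
grip_width: 0.0285
grip_force: 0.0
```

Emit:
drive_tool([
  [[0,0,0],[0,0,0],0],
  [[0,0,0],[0,0,0],0],
  [[0,0,0],[0,0,0],0],
  [[0,0,0],[0,0,0],0],
])

```text
t: 11.12
tcp_pos: [0.4692, -0.1067, 0.1391]
tool_rot: [3.139, 0.003, -0.0]
contact_force: [-0.7, -0.8, -0.2]
grip_width: 0.0099
grip_force: 30.0
```

```bash
python3 bail.py
```

```text
t 11.12 tcp [ 0.4692 -0.1067  0.1391] q [ 0.6224  0.0591 -0.4664  1.9665  0.0318  1.1222 -1.4263] F [-0.7374 -0.8395 -0.2336] w 0.009905599444618619
[[ 1.      0.0016 -0.0001]
 [ 0.0016 -1.     -0.0021]
 [-0.0001  0.0021 -1.    ]]
wrist 778 [ 0.5013 -0.1078  0.1431] [[ 0.4253 -0.1098  0.1324]
 [ 0.5157 -0.1054  0.1445]]
 bar 743 [ 0.5003 -0.1078  0.1432] phi 1.597139739463345
```

Gripped at 30 N, with the bar about 2 mm above the TCP. I lift gently, then turn -96° about tool z.

Emit:
drive_tool([
  [[0,0,0],[0,0,-0.004],0],
  [[0,0,0],[0,0,-0.008],0],
  [[0,0,0],[0,0,-0.015],0],
  [[0,0,0],[0,0,-0.022],0],
  [[0,0,0],[0,0,-0.025],0],
  [[0,0,0],[0,0,-0.025],0],
  [[0,0,0],[0,0,-0.025],0],
  [[0,0,0],[0,0,-0.02],0],
  [[0,0,0],[0,0,-0.014],0],
  [[0,0,0],[0,0,-0.006],0],
])

```text
t: 12.05
tcp_pos: [0.47, -0.1064, 0.2727]
tool_rot: [3.139, 0.003, 0.005]
contact_force: [0.3, 0.2, -4.3]
grip_width: 0.0099
grip_force: 30.0
```

Emit:
drive_tool([
  [[0,0,-0.004],[0,0,0],0],
  [[0,0,-0.008],[0,0,0],0],
  [[0,0,-0.014],[0,0,0],0],
  [[0,0,-0.014],[0,0,0],0],
  [[0,0,-0.014],[0,0,0],0],
  [[0,0,-0.014],[0,0,0],0],
  [[0,0,-0.014],[0,0,0],0],
  [[0,0,-0.014],[0,0,0],0],
  [[0,0,-0.014],[0,0,0],0],
  [[0,0,-0.014],[0,0,0],0],
])

```text
t: 12.88
tcp_pos: [0.4687, -0.1062, 0.2696]
tool_rot: [2.902, 1.202, -0.003]
contact_force: [0.3, 0.1, -3.2]
grip_width: 0.0099
grip_force: 30.0
```

Emit:
drive_tool([
  [[0,0,-0.014],[0,0,0],0],
  [[0,0,-0.014],[0,0,0],0],
  [[0,0,-0.014],[0,0,0],0],
  [[0,0,-0.014],[0,0,0],0],
  [[0,0,-0.014],[0,0,0],0],
  [[0,0,-0.014],[0,0,0],0],
  [[0,0,-0.014],[0,0,0],0],
  [[0,0,-0.014],[0,0,0],0],
  [[0,0,-0.014],[0,0,0],0],
  [[0,0,-0.008],[0,0,0],0],
])

```text
t: 13.72
tcp_pos: [0.4687, -0.1062, 0.2696]
tool_rot: [-2.158, -2.283, 0.003]
contact_force: [0.4, 0.0, -3.3]
grip_width: 0.0099
grip_force: 30.0
```

```bash
python3 - <<'E'
from h import *
c,s=np.cos(.110),np.sin(.110)
Rt=np.c_[[s,-c,0],[c,s,0],[0,0,-1]]
print(np.linalg.det(Rt))
plan([.5395,-.045,.272],Rt)
E
```

```text
-1.0
t 13.72 tcp [ 0.4687 -0.1062  0.2696] q [ 0.6014 -0.0412 -0.4195  1.7903 -0.0154  1.3903  0.241 ] F [ 0.4206  0.0133 -3.3357] w 0.009903202885682685
[[-0.0559  0.9984 -0.0017]
 [ 0.9984  0.0559 -0.0014]
 [-0.0013 -0.0018 -1.    ]]
shift/0.8 tool: [ 0.0714  0.0926 -0.0033]Traceback (most recent call last):
  File "<stdin>", line 5, in <module>
  File "h.py", line 19, in plan
    if Rt is not None: print("turn/2pi tool:",(r.inv()*R.from_matrix(Rt)).as_rotvec()/(2*np.pi))
                                                       ~~~~~~~~~~~~~^^^^
  File "scipy/spatial/transform/_rotation.pyx", line 1143, in scipy.spatial.transform._rotation.Rotation.from_matrix
ValueError: Non-positive determinant (left-handed or null coordinate frame) in rotation matrix 0: [[ 0.1098  0.994   0.    ]
 [-0.994   0.1098  0.    ]
 [ 0.      0.     -1.    ]].
```

Emit:
drive_tool([
  [[0,0,-0.0086],[0,0,0],0],
  [[0,0,0],[0.005,0.007,0],0],
  [[0,0,0],[0.01,0.014,0],0],
  [[0,0,0],[0.013,0.02,0],0],
  [[0,0,0],[0.014,0.021,0],0],
  [[0,0,0],[0.013,0.018,0],0],
  [[0,0,0],[0.008,0.011,0],0],
  [[0,0,0],[0.003,0.005,0],0],
  [[0,0,0],[0,0,0],0],
  [[0,0,0],[0,0,0],0],
])

```text
t: 14.55
tcp_pos: [0.5395, -0.0464, 0.2698]
tool_rot: [2.101, 2.335, -0.004]
contact_force: [-0.1, 0.2, -3.8]
grip_width: 0.0101
grip_force: 30.0
```

```bash
python3 - <<'E'
from h import *
plan([.5395,-.045,.270])
p,r,_=pose()
a,_,W=cloud("wrist");save("w5",a);np.save("wW",W)
b,_,S=cloud("top");save("t5",b)
o=np.array([.7045,-.0264,.25])
Hk=np.array([[.994,.110,0],[-.110,.994,0],[0,0,1]])
for n,w in(("wrist",W.reshape(-1,3)),("top",S.reshape(-1,3))):
    h=(w-o)@Hk.T
    m=(h[:,0]>-.1)&(h[:,0]<-.012)&(h[:,2]>-.012)&(h[:,2]<.02)
    for sgn in(-1,1):
        q=h[m&(abs(h[:,1]-sgn*.032)<.02)]
        if len(q)>3:print(n,sgn,len(q),"y",np.median(q[:,1]),"fit",np.polyfit(q[:,0],q[:,1],1),"xmin",np.percentile(q[:,0],1),"zmax by dip",np.percentile(q[abs(q[:,0]+.076)<.006][:,2],[50,95]) if (abs(q[:,0]+.076)<.006).any() else 0)
    L=(w-p)@r.as_matrix()
    g=L[(abs(L[:,0])<.05)&(abs(L[:,0])>.025)&(abs(L[:,1])<.02)&(abs(L[:,2])<.015)]
    if len(g):print(n,"bar local",len(g),np.median(g,0),"yaw fit",np.polyfit(g[:,0],g[:,1],1), g[:,0].min(),g[:,0].max(),"zmin",np.percentile(g[:,2],5))
    e=h[(abs(h[:,0]+.166)<.08)&(abs(h[:,1])<.08)&(h[:,2]>-.05)&(h[:,2]<-.028)]
    if len(e):print(n,"rim in hook",np.percentile(e,[1,99],axis=0))
E
```

```text
t 14.55 tcp [ 0.5395 -0.0464  0.2698] q [ 0.5015  0.1036 -0.4996  1.6559  0.0528  1.3963  0.1   ] F [-0.0628  0.2302 -3.7601] w 0.01005640568898079
[[-0.1049  0.9945 -0.0015]
 [ 0.9945  0.1049 -0.0025]
 [-0.0023 -0.0017 -1.    ]]
shift/0.8 tool: [ 0.0017  0.0002 -0.0003]
wrist -1 56 y -0.028028059945971937 fit [-0.0159 -0.0292] xmin -0.07880617158095583 zmax by dip [-0.0048 -0.0033]
wrist 1 1539 y 0.033478127972492604 fit [-0.0065  0.0329] xmin -0.09899540911948428 zmax by dip [-0.0024 -0.0009]
wrist bar local 802 [ 0.0335 -0.0021 -0.0042] yaw fit [-0.0001 -0.0021] -0.04716582919360995 0.04999010750435094 zmin -0.0057290425537971
wrist rim in hook [[-0.2182 -0.0295 -0.0497]
 [-0.1173  0.0533 -0.0326]]
top -1 40 y -0.03204657753821505 fit [ 0.0023 -0.0319] xmin -0.0473559181705591 zmax by dip 0
top 1 89 y 0.03213466719232018 fit [-0.0021  0.032 ] xmin -0.09572909022434939 zmax by dip [-0.0036 -0.0009]
top bar local 17 [ 0.0386  0.0008 -0.004 ] yaw fit [-0.0593  0.0031] 0.028716802383716707 0.048090560464419785 zmin -0.005621462143299966
top rim in hook [[-0.2047  0.0229 -0.0483]
 [-0.1286  0.053  -0.0293]]
```

View pics/w5.png

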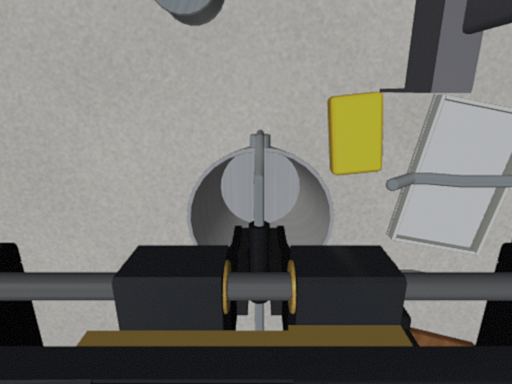

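The wrist view shows the pail hanging straight under the sleeve (260,255), and the near prong at (390,183) off to the right. Bar and hook are square and in line. I move in over the prongs.

Emit:
drive_tool([
  [[0,0,-0.0008],[0.001,0.005,0],0],
  [[0,0,0],[0.001,0.01,0],0],
  [[0,0,0],[0,0.015,0],0],
  [[0,0,0],[0,0.018,0],0],
  [[0,0,0],[0,0.018,0],0],
  [[0,0,0],[0,0.018,0],0],
  [[0,0,0],[0,0.015,0],0],
  [[0,0,0],[0,0.01,0],0],
  [[0,0,0],[0,0.005,0],0],
  [[0,0,0],[0,0,0],0],
])

```text
t: 15.48
tcp_pos: [0.6311, -0.034, 0.2697]
tool_rot: [2.095, 2.341, -0.002]
contact_force: [-0.4, -0.3, -3.9]
grip_width: 0.0103
grip_force: 30.0
```

```bash
cat > hk.py <<'E'
from h import *
p,r,s=pose()
o=np.array([.7045,-.0264,.25]);Hk=np.array([[.994,.110,0],[-.110,.994,0],[0,0,1]])
print("tcp hook",Hk@(p-o),"want bar at -.076,0,0","F",s["contact_force"],"t",s["t"])
print((Hk@r.as_matrix()))
for n in("wrist",):
    a,_,W=cloud(n);w=W.reshape(-1,3);L=(w-p)@r.as_matrix()
    g=L[(abs(L[:,0])<.026)&(abs(L[:,0])>.0225)&(abs(L[:,1])<.012)&(abs(L[:,2])<.015)]
    if len(g):print("bar local",len(g),np.median(g,0),"zmin",np.percentile(g[:,2],5))
    h=(w-o)@Hk.T
    m=(h[:,0]>-.1)&(h[:,0]<-.012)&(h[:,2]>-.012)&(h[:,2]<.012)
    for sgn in(-1,1):
        q=h[m&(abs(h[:,1]-sgn*.032)<.012)]
        if len(q)>3:print(sgn,len(q),"y",np.median(q[:,1]),"xmin",np.percentile(q[:,0],1))
E
python3 hk.py
```

```text
tcp hook [-0.0737  0.0005  0.0197] want bar at -.076,0,0 F [-0.421  -0.3316 -3.8916] t 15.4833
[[-0.0006  1.0001 -0.0005]
 [ 1.0001  0.0006 -0.0014]
 [-0.0014 -0.0005 -1.    ]]
bar local 111 [ 0.0231 -0.0024 -0.005 ] zmin -0.007949469111694064
1 1803 y 0.03344200205580137 xmin -0.0981443925905178
```

Emit:
drive_tool([
  [[0,0,0],[0,-0.001,0.004],0],
  [[0,0,0],[0,0,0.005],0],
  [[0,0,0],[0,0,0.005],0],
  [[0,0,0],[0,0,0.004],0],
  [[0,0,0],[0,0,0.003],0],
  [[0,0,0],[0,0,0.002],0],
  [[0,0,0],[0,0,0.001],0],
  [[0,0,0],[0,0,0],0],
])

```text
t: 16.2
tcp_pos: [0.6296, -0.0342, 0.2508]
tool_rot: [2.094, 2.34, -0.003]
contact_force: [1.3, 0.1, -3.9]
grip_width: 0.0097
grip_force: 30.0
```

Emit:
drive_tool([
  [[0,0,0],[0,0,0.001],0],
  [[0,0,0],[0,0,0.001],0],
  [[0,0,0],[0,0,0],0],
])

```text
t: 16.45
tcp_pos: [0.6297, -0.0342, 0.2493]
tool_rot: [2.094, 2.34, -0.002]
contact_force: [0.1, 0.3, -3.5]
grip_width: 0.0097
grip_force: 30.0
```

Emit:
drive_tool([
  [[0,0,0],[0,0,0.001],0],
  [[0,0,0],[0,0,0.001],0],
  [[0,0,0],[0,0,0],0],
])

```text
t: 16.7
tcp_pos: [0.6299, -0.0342, 0.248]
tool_rot: [2.094, 2.34, -0.002]
contact_force: [-0.6, 0.7, -2.1]
grip_width: 0.01
grip_force: 30.0
```

Emit:
drive_tool([
  [[0,0,0],[0,0,0.0008],0],
  [[0,0,0],[0,0,0],0],
])

```text
t: 16.87
tcp_pos: [0.6299, -0.0342, 0.2478]
tool_rot: [2.094, 2.34, -0.002]
contact_force: [-0.3, 0.3, 0.7]
grip_width: 0.0095
grip_force: 30.0
```

Emit:
drive_tool([
  [[0,0,0],[0,0,0.0008],0],
  [[0,0,0],[0,0,0],0],
])

```text
t: 17.03
tcp_pos: [0.6299, -0.0342, 0.2476]
tool_rot: [2.093, 2.339, -0.002]
contact_force: [-2.3, -0.3, 4.2]
grip_width: 0.0103
grip_force: 30.0
```

The prongs now carry the pail: the force went from -3.9 to +4.2 N. I hold, ease slightly, then open.

Emit:
drive_tool([
  [[0,0,0],[0,0,-0.0006],0],
  [[0,0,0],[0,0,0],0],
  [[0,0,0],[0,0,0],0],
  [[0,0,0],[0,0,0],0],
  [[0,0,0],[0,0,0],0],
])

```text
t: 17.45
tcp_pos: [0.6299, -0.0342, 0.2476]
tool_rot: [2.094, 2.34, -0.002]
contact_force: [-1.8, -0.1, 6.3]
grip_width: 0.0099
grip_force: 30.0
```

```bash
python3 hk.py
```

```text
tcp hook [-0.075   0.0004 -0.0024] want bar at -.076,0,0 F [-1.8376 -0.0956  6.2966] t 17.45
[[-0.0006  1.0001  0.0006]
 [ 1.0001  0.0006 -0.0022]
 [-0.0022  0.0006 -1.    ]]
bar local 112 [ 0.0229 -0.0024 -0.0054] zmin -0.00803283842619662
-1 322 y -0.032170955949518854 xmin -0.08294790808811522
1 2853 y 0.033447100854159945 xmin -0.09775009308170467
```

Emit:
drive_tool([
  [[0,0,0],[0,0,-0.0006],0],
  [[0,0,0],[0,0,0],0],
  [[0,0,0],[0,0,0],0.5],
  [[0,0,0],[0,0,0],0.5],
  [[0,0,0],[0,0,0],0.5],
  [[0,0,0],[0,0,0],0.5],
  [[0,0,0],[0,0,0],0.5],
  [[0,0,0],[0,0,0],0.5],
  [[0,0,0],[0,0,0],0.5],
  [[0,0,0],[0,0,0],0.5],
])

```text
t: 18.33
tcp_pos: [0.6297, -0.0342, 0.2474]
tool_rot: [2.094, 2.34, -0.002]
contact_force: [-0.7, -0.2, 0.2]
grip_width: 0.0426
grip_force: 0.0
```

```bash
python3 hk.py
```

```text
tcp hook [-0.0752  0.0005 -0.0026] want bar at -.076,0,0 F [-0.7373 -0.2336  0.2146] t 18.3333
[[-0.0007  1.0001 -0.0003]
 [ 1.0001  0.0007 -0.0019]
 [-0.0019 -0.0003 -1.    ]]
bar local 117 [ 0.0227 -0.0019 -0.006 ] zmin -0.008404514618413085
-1 1167 y -0.03013843185689008 xmin -0.09844718081557709
1 2863 y 0.033477214875533616 xmin -0.09766428259392802
```

Released and seated. I withdraw straight up, then back.

Emit:
drive_tool([
  [[0,0,0],[0,0,-0.005],0.5],
  [[0,0,0],[0,0,-0.01],0.5],
  [[0,0,0],[0,0,-0.02],0.5],
  [[0,0,0],[0,0,-0.02],0.5],
  [[0,0,0],[0,0,-0.03],0.5],
  [[0,0,0],[0,0,-0.03],0.5],
  [[0,0,0],[0,-0.04,0],0.5],
  [[0,0,0],[0,-0.04,0],0.5],
  [[0,0,0],[0,0,0],0.5],
  [[0,0,0],[0,0,0],0.5],
])

```text
t: 19.22
tcp_pos: [0.5654, -0.0415, 0.341]
tool_rot: [2.093, 2.337, -0.002]
contact_force: [1.7, -0.1, 0.0]
grip_width: 0.0437
grip_force: 0.0
```

```bash
python3 - <<'E'
from h import *
plan()
o=np.array([.7045,-.0264,.25]);Hk=np.array([[.994,.110,0],[-.110,.994,0],[0,0,1]])
a,_,W=cloud("wrist");b,_,S=cloud("scene")
h=(W.reshape(-1,3)-o)@Hk.T;d=a.reshape(-1,3).max(1)<50
q=h[d&(abs(h[:,0]+.076)<.03)&(abs(h[:,1])<.03)&(abs(h[:,2])<.015)];print("sleeve",len(q),np.median(q,0),np.percentile(q,[2,98],axis=0))
e=h[(abs(h[:,0]+.076)<.09)&(abs(h[:,1])<.08)&(h[:,2]>-.075)&(h[:,2]<-.045)];print("rim",len(e),np.percentile(e,[1,50,99],axis=0))
a=cv2.resize(a,(533,400));b=cv2.resize(b[110:260,130:330],(533,400),interpolation=2)
save("w6",cv2.resize(np.hstack([a,b]),None,fx=.75,fy=.75))
E
```

```text
t 19.22 tcp [ 0.5654 -0.0415  0.341 ] q [ 0.4794  0.1426 -0.5113  1.4779  0.0734  1.5374  0.08  ] F [ 1.656  -0.0955  0.0374] w 0.043689074286527935
[[-0.1097  0.994   0.002 ]
 [ 0.994   0.1097 -0.0037]
 [-0.0039  0.0016 -1.    ]]
sleeve 658 [-0.0784 -0.002   0.0048] [[-0.0824 -0.0243  0.0019]
 [-0.0728  0.0181  0.0065]]
rim 2206 [[-0.1276 -0.0537 -0.0747]
 [-0.0686 -0.0147 -0.0596]
 [-0.0263  0.0796 -0.0518]]
```

View pics/w6.png

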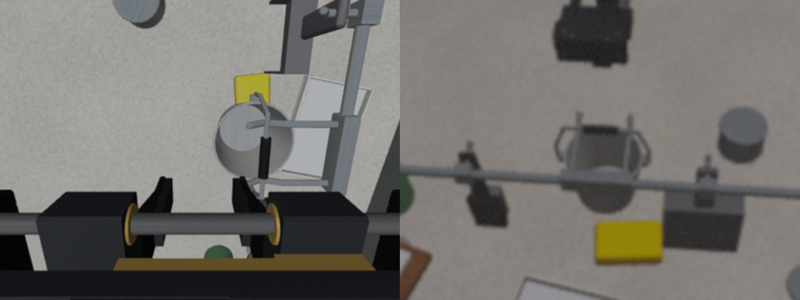

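The pail hangs with the sleeve at (265,157) between the two prongs and the bar across both. The gripper is clear. I let it settle, then hand in.

Emit:
drive_tool([
  [[0,0,0],[0,-0.02,-0.02],0.5],
  [[0,0,0],[0,0,0],0.5],
  [[0,0,0],[0,0,0],0.5],
  [[0,0,0],[0,0,0],0.5],
  [[0,0,0],[0,0,0],0.5],
  [[0,0,0],[0,0,0],0.5],
  [[0,0,0],[0,0,0],0.5],
  [[0,0,0],[0,0,0],0.5],
  [[0,0,0],[0,0,0],0.5],
  [[0,0,0],[0,0,0],0.5],
])

```text
t: 20.15
tcp_pos: [0.5503, -0.0428, 0.3553]
tool_rot: [2.094, 2.34, -0.002]
contact_force: [0.1, 0.2, 0.1]
grip_width: 0.0435
grip_force: 0.0
```

```bash
python3 -c "
from bench import job
print(job.job_done())"
```

```text
the job is handed in; nothing more can be done
None
```

The pail hangs by its handle across both prongs of the empty hook, let go, with the gripper clear; I handed the job in at about 20 s, and no verdict came back.

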